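Fit the stirring paddle on the keyed spindle of the electric pan

TASK

Put the stirring paddle back on the spindle in the middle of the electric pan: set it over the spindle, then, pressing only lightly, turn it until its inner tab finds the keyway, and lower it fully home and let it go there, upright. Work gently, keep hold of the paddle until it is home, and leave the mug, the lemon and the salt shaker where they are.

Things in the scene. Friction and masses are not known exactly. Their poses are not given: they have to be found in the camera images.
- paddle: Loose grey plastic stirring paddle, 105 to 210 g, 74 mm high, standing on the worktop. Origin: centre of its underside; z up. Round hub 44 mm across, 36 mm high; bore 30.5 mm across, 32 mm deep, open below. At hub's foot (2 to 12 mm up) a long arm along -x, 9 mm wide, to 70 mm from the axis, and a short one along +x to 40 mm. At the start the long arm points within 35 degrees of world -x.
- fin (a point): Paddle's grip fin on top of the hub, upright slab 40 mm long along the paddle's x, 14 mm thick along y, from 36 to 74 mm above the underside, on the axis. Point: on the axis, 58 mm above the underside. Axes as the paddle's. Grip it across its thickness in its upper half: fingertips that go below 36 mm hit the hub's top.
- tab (a point): The one tab inside the paddle's bore, on the -x side, straight under the long arm's direction: 8 mm wide along y, reaching inward to 9 mm from the axis. Point: middle of its lower face, 12 mm above the underside and 12.5 mm from the axis. Axes as the paddle's.
- pan: Electric stirring pan, fixed: round white housing 204 mm across, rim 62 mm above the worktop, inside 190 mm across, flat dark floor 35 mm above the worktop, black knob low on its front. Origin: centre of its underside, on the worktop; z up, front (knob) is -x. A steel spindle stands on its axis. While the tab rides on the shoulder, the paddle's underside is 52 mm above the worktop; fully home 38 mm.
- shoulder (a point): Centre of the spindle's flat shoulder, 64 mm above the worktop, axes as the pan's (not the keyway's). Shaft 28 mm across below; pilot 13 mm across, 4 mm higher. One keyway, 10.5 mm wide, open at the top, runs down the whole shaft, to 7 mm from the axis. It points to the pan's front (-x), up to 46 degrees to either side; its angle is not reported and must be felt or seen.
- flange (a point): Centre of the top of the spindle's flange (38 mm across, 3 mm high, on the pan's floor), on the pan's axis 38 mm above the worktop; the paddle's underside rests on it when home. The spindle is held by its stopped motor: a twist over 0.3 N m turns it, so a paddle pressed hard drags it round. The hub also wedges on the shaft: a 20 N push gives up to 40 N of contact force.
- mug: White mug with handle, 82 x 112 x 94 mm, a bystander. Origin: centre of its underside.
- lemon: Lemon, 71 x 53 x 51 mm, a bystander. Origin: underside as placed.
- salt: Salt shaker of clear glass with a grey domed top, 44 mm across, 90 mm high, a bystander. Origin: centre of its underside.
Mind the look-alikes: they are no part of the job. Of the things that look like the paddle, the larger one is meant.

How it is judged:
At the end, for the whole second after the job is handed in: The paddle sits fully home on the spindle: its underside within 2.5 mm of the seated height (38 mm above the worktop), its axis within 4 mm of the pan's, upright within 5 degrees, at rest and released (z of paddle in the frame of pan below 0.0405 m and horizontal distance between paddle and pan below 0.004 m and angle between paddle's own z axis and vertical below 0.09 rad and linear speed of paddle below 0.02 m/s); the robot touches nothing.
It fails at once if the paddle is pressed or knocked against the pan or its spindle with more than 40 N (contact force between paddle and pan above 40 N).
It fails at once if the mug, the lemon or the salt shaker is moved by more than 40 mm (distance of any of mug, lemon, salt from where it was at the start of the episode above 0.04 m).
It also fails if it takes over 61 s, if anything falls off the work surface, if the arm or the gripper's body presses on something with over 40 N, if the wrist force passes 120 N, or if a joint passes its speed limit or range.

ROBOT

A 6-joint arm with a two-finger parallel gripper is mounted at the origin on the work surface; the furniture and walls round the work are solid. World frame = base frame: x ahead of the robot, y to its left, z up, the work surface at z = 0. Lengths are in m, angles in rad, forces in N, time in s.
With the tool pointing down it reaches from about 0.25 to 0.725 m from the base axis. Payload 4 kg.
Tool frame: the origin (TCP) lies between the finger pads; the fingertips stand 8 mm ahead of it and the grasp point (between the pads) lies 11 mm behind it (bot.tip_reach is the distance from the TCP to the fingertips, in m); z points along the fingers, y is the line along which they close (so a half turn about z gives the same grasp; the last joint's range is limited). The gripper opens to 85 mm and grips with 20 to 120 N. Pads are 22 mm wide; open, the fingers measure 114 mm over their backs; the gripper's body (76 mm by 85 mm) begins 54 mm behind the grasp point. The pads swing forward as they close: fully open they stand 13 mm farther back than shut.
Start: joints at [1.183, 0.241, 0.005, 1.335, 0, 1.571], TCP at [0.189, 0.463, 0.239] pointing down, gripper open.
Joint ranges: [-2.72, 2.72], [-1.05, 1.87], [-1.09, 1.28], [-1.99, 2.15], [-1.42, 1.44], [-3.14, 3.14]. Speed limits (rad/s): [2.79, 2.79, 3.14, 3.14, 3.14, 3.14].

INTERFACE

Orientations are given as a unit quaternion [x, y, z, w].
In Python, from workcell import bot gives the robot as it stands.
- The arm moves only by the tool move_arm, never from a script. Its argument "deltas" is a list of rows, each a list of 7 numbers: the opening, from 0 (shut) to 1 (fully open), then the shift along the tool's x, y, z in mm, then the turn, a rotation vector about the tool's x, y, z in degrees. In form: [[gripper, tx, ty, tz, ax, ay, az], ...]. A call has 1 to 10 rows; each row shifts and turns the commanded pose from where the row before left it, along the tool's axes as they then stand; what a row does not reach is not made up. A row lasts 1/12 s, in which the tool goes at most 41.7 mm and 7.16 degrees, less where a joint would pass 70% of its speed; a pose out of reach is approached as far as the arm can. A call is refused whole if a number of a shift passes 41.7 or a number of a turn 7.16, either way. A call with a gripper value outside its range is refused whole. The fingers move at their own pace and stop on an object; the grip force is fixed at half the most. Time passes only in rows, so rows that do not move let the fingers close. It gives the time, the measured TCP pose, the force, the opening and the grip force at its end, in the units of the state.
- bot.get_obs(): the state, without advancing time (a new reading comes with each control period).
- bot.camera(name): name is "scene" or "top" or "wrist"; returns the picture (480x640x3 uint8, blue, green, red); there is no depth.
- bot.calibration(name): a dict with "K" (3x3 intrinsics, pixels), "dist_coeffs" ([k1, k2, p1, p2, k3] as OpenCV has them; the pictures are not rectified), "position" and "orientation" of the camera in the world. Camera axes: x right, y down, z forward; pixel columns grow to the right and rows downward; lengths in m; the calibration is good to about 2 mm. A picture is of the moment at which its call begins: read the wrist's pose just before it. calibration takes no time and is no camera call; for the wrist camera it gives the pose at the moment of the call.
- bot.job_done(): hands the job in; it is judged then, once.
Trained networks look in the newest picture that a camera, given by its name, has taken for a name from the list of things; names that differ only in an ending like _2 or _b are one class to them, and where a whole thing is asked for, a point or a joint stands for the part that bears it (a point fixed in the world has none). Each returns a list of dicts, best first, with "conf" (0 to 1); they miss things now and then, are a little off and sometimes report something else, mostly with a low value. They report only what shows in the picture. A call takes as long as a camera call. They do not tell look-alikes from the thing itself.
- bot.outline_of(query, camera): "pixels" (480x640 bool, what is visible of it) and "rect" ([left, top, width, height] in pixels, round what is visible of it).
The state is a dict: "clock": time; "joint_pos": joint angles; "joint_vel": joint speeds; "tau": joint torques, N m; "eef_pos": TCP position; "tool_rot": TCP orientation; "ft_force": force on the tool from outside, world axes, zero at the start; "ft_torque": the same for the moment, N m; "grip_width": finger opening in m; "grasp_force": force on a finger pad.
Only numpy, scipy, OpenCV 4.12 (cv2) and the standard library are available. Lean on these libraries where they do the work, as an engineer would, in place of code of your own. Each camera call takes 0.05 s, during which the arm holds its last target. There are 200 camera calls.

## Working session

There is one attempt and no reset: what is moved stays moved. The work goes in short steps, Python scripts to look and compute and a tool call to move; the robot and the scene stay as the last step left them, time stands still between calls to the robot, and variables do not carry over. Pictures are saved under pics/ and viewed, at most 10 in all, crops included, and the job is handed in when it is done.

Besides the shell and the picture viewer there is one more tool, called after ">>>" as a command line: name --pt "numbers of a row" for each row, then --argument value for the rest. move_arm: Moves the arm, as the interface text tells. Its arguments: {"type":"object","properties":{"deltas":{"type":"array","items":{"type":"array","items":{"type":"number"}}}},"required":["deltas"]}

```bash
mkdir -p pics; cat > h.py <<'E'
import numpy as np, cv2
from scipy.spatial.transform import Rotation as R
from workcell import bot
def ray(c,uv):
    k=bot.calibration(c); K=np.array(k["K"]); 
    p=cv2.undistortPoints(np.array(uv,float).reshape(-1,1,2),K,np.array(k["dist_coeffs"])).reshape(-1,2)
    d=np.c_[p,np.ones(len(p))]@R.from_quat(k["orientation"]).as_matrix().T
    return np.array(k["position"]),d
def atz(c,uv,z):
    o,d=ray(c,uv); return o+d*((z-o[2])/d[:,2])[:,None]
def proj(c,X):
    k=bot.calibration(c); M=R.from_quat(k["orientation"]).as_matrix()
    X=(np.array(X,float).reshape(-1,3)-k["position"])@M
    return cv2.projectPoints(X,np.zeros(3),np.zeros(3),np.array(k["K"]),np.array(k["dist_coeffs"]))[0].reshape(-1,2)
E
python3 - <<'E'
from h import *
for c in ("top","scene"):
    im=bot.camera(c); cv2.imwrite(f"pics/{c}0.png",im)
    k=bot.calibration(c); print(c,k["position"],k["orientation"],k["K"])
    for q in ("paddle","pan","mug","lemon","salt"):
        for o in bot.outline_of(q,c):
            v,u=np.nonzero(o["pixels"]); print(q,round(o["conf"],2),o["rect"],u.mean().round(),v.mean().round())
print(bot.get_obs())
E
```

```text
top [0.45523897 0.06766332 1.12649198] [-0.70520274  0.70759049 -0.03781592  0.02397391] [[439.16514564   0.         322.5543076 ]
 [  0.         439.16514564 238.44662674]
 [  0.           0.           1.        ]]
paddle 0.76 [413.4, 230.8, 22.3, 35.6] 426.0 243.0
paddle 0.62 [367.7, 254.6, 30.3, 13.9] 385.0 260.0
pan 0.62 [263.7, 211.8, 83.7, 85.6] 305.0 252.0
mug 0.65 [151.9, 200.7, 44.8, 41.6] 175.0 225.0
lemon 0.77 [188.3, 262.0, 20.1, 25.6] 198.0 275.0
lemon 0.54 [265.0, 213.0, 82.9, 86.5] 305.0 252.0
salt 0.92 [451.3, 176.6, 27.9, 20.7] 465.0 186.0
scene [-0.0180542  -0.65671257  1.07313723] [ 0.87974817 -0.31433965  0.12454044 -0.33425055] [[578.81508825   0.         323.15259732]
 [  0.         578.81508825 245.3512195 ]
 [  0.           0.           1.        ]]
paddle 0.87 [326.1, 300.9, 29.4, 25.9] 344.0 311.0
paddle 0.76 [376.4, 308.3, 21.8, 48.5] 388.0 331.0
pan 0.77 [249.6, 210.9, 87.2, 74.6] 293.0 249.0
mug 0.94 [224.8, 143.9, 39.4, 45.9] 242.0 166.0
lemon 0.88 [206.7, 191.5, 17.3, 20.8] 215.0 202.0
salt 0.64 [460.7, 302.8, 20.3, 32.7] 468.0 319.0
{'clock': 0.6, 'joint_pos': array([ 1.18302605e+00,  2.40562791e-01,  5.04138949e-03,  1.33520408e+00,
       -1.61860266e-05,  1.57081856e+00]), 'joint_vel': array([ 5.02366333e-04,  8.71606388e-04,  2.58419119e-05, -1.05243624e-03,
        5.61689822e-04,  1.67316315e-03]), 'tau': array([ 2.37871973e-05, -3.71971178e+01,  2.52573448e+01,  1.31164354e-03,
       -2.90832497e-05,  4.98014963e-07]), 'eef_pos': array([0.18907376, 0.46289193, 0.2393409 ]), 'tool_rot': array([1.92683592e-01, 9.81260940e-01, 3.31981601e-05, 1.47656611e-05]), 'ft_force': array([-0.01433252, -0.53507605,  0.85424834]), 'ft_torque': array([-0.01407552,  0.01766287, -0.00984797]), 'grasp_force': 0.0, 'grip_width': 0.08553855727331242}
```

View pics/top0.png

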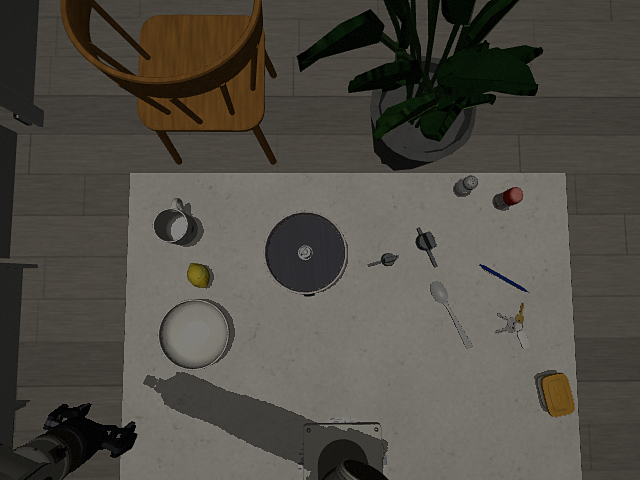

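View pics/scene0.png

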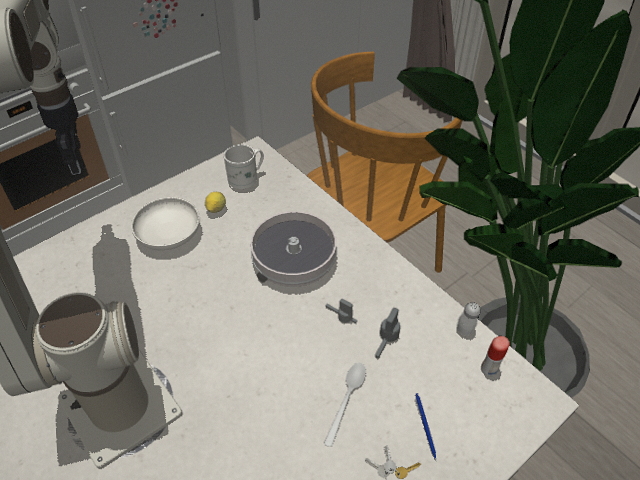

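The top view shows the larger paddle at about (426,243) with its long arm running to (436,266). The smaller look-alike is at (388,260), and the pan is centred at about (305,253) with the spindle in its middle. Next I'll work out coarse poses from this.

```bash
cat >> h.py <<'E'
from scipy.optimize import minimize
def box(x0,x1,y0,y1,z0,z1): return np.array([[x,y,z] for x in(x0,x1) for y in(y0,y1) for z in(z0,z1)])
a=np.linspace(0,2*np.pi,40)
cyl=np.array([[.022*np.cos(t),.022*np.sin(t),z] for t in a for z in(0,.036)])
PARTS=[cyl,box(-.07,0,-.0045,.0045,.002,.012),box(0,.04,-.0045,.0045,.002,.012),box(-.02,.02,-.007,.007,.036,.074)]
def sil(c,x,y,th,z=0,S=4):
    m=np.zeros((480*S,640*S),np.uint8); Rz=R.from_euler('z',th).as_matrix()
    for P in PARTS:
        uv=proj(c,P@Rz.T+[x,y,z]); h=cv2.convexHull(((uv+.5)*S).astype(np.float32)).astype(np.int32)
        cv2.fillConvexPoly(m,h,255)
    return cv2.resize(m,(640,480),interpolation=cv2.INTER_AREA)/255.
def fit(masks,x0,z=0):
    f=lambda p:sum(np.abs(sil(c,p[0],p[1],p[2]/5,z)-m).sum()/m.sum() for c,m in masks.items())
    s=np.array([x0[0],x0[1],x0[2]*5]); best=None
    r=minimize(f,s,method='Nelder-Mead',options=dict(initial_simplex=[s,s+[.012,0,0],s+[0,.012,0],s+[0,0,1]],maxiter=150,xatol=1e-4,fatol=1e-4))
    return r.x[0],r.x[1],r.x[2]/5,r.fun
E
python3 - <<'E'
from h import *
M={}
for c,ref in (("top",(426,243)),("scene",(388,331))):
    bot.camera(c)
    L=[o for o in bot.outline_of("paddle",c)]
    o=min(L,key=lambda o:np.hypot(o["rect"][0]+o["rect"][2]/2-ref[0],o["rect"][1]+o["rect"][3]/2-ref[1]))
    M[c]=o["pixels"].astype(float)
    p=bot.outline_of("pan",c)[0]; r=p["rect"]; print(c,"pan",atz(c,[[r[0]+r[2]/2,r[1]+r[3]/2]],.062))
print(atz("top",[[427,242],[435,265],[388,260],[305,253]],.03))
x,y=atz("top",[[427,242]],.03)[0,:2]
for t in(-.4,0,.4): print(fit(M,(x,y,t)))
print(fit({"top":M["top"]},(x,y,.3)),fit({"scene":M["scene"]},(x,y,.3)))
k=bot.calibration("wrist");o=bot.get_obs();T=R.from_quat(o["tool_rot"])
print("wristcam in tool",T.inv().apply(k["position"]-o["eef_pos"]),(T.inv()*R.from_quat(k["orientation"])).as_matrix().round(2),k["K"])
E
```

```text
top pan [[0.51427618 0.0878719  0.062     ]]
scene pan [[0.50841284 0.06948442 0.062     ]]
[[ 0.54166588 -0.21690107  0.03      ]
 [ 0.48379558 -0.23559608  0.03      ]
 [ 0.49673166 -0.11766191  0.03      ]
 [ 0.51493056  0.08997809  0.03      ]]
(np.float64(0.5441989857981402), np.float64(-0.2136888543036994), np.float64(0.4537684371555598), np.float64(3.4274478005801474))
(np.float64(0.5443420433883999), np.float64(-0.21306967866626542), np.float64(0.45953485082086665), np.float64(3.423105711166826))
(np.float64(0.5443447851815563), np.float64(-0.2141247870588462), np.float64(0.44730875966989664), np.float64(3.4307917657084586))Traceback (most recent call last):
  File "<stdin>", line 12, in <module>
  File "h.py", line 29, in fit
    r=minimize(f,s,method='Nelder-Mead',options=dict(initial_simplex=[s,s+[.012,0,0],s+[0,.012,0],s+[0,0,1]],maxiter=150,xatol=1e-4,fatol=1e-4))
    res = _minimize_neldermead(fun, x0, args, callback, bounds=bounds,
                               **options)
    fsim[j] = func(sim[j])
              ~~~~^^^^^^^^
    fx = function(np.copy(x), *(wrapper_args + args))
  File "h.py", line 27, in <lambda>
    f=lambda p:sum(np.abs(sil(c,p[0],p[1],p[2]/5,z)-m).sum()/m.sum() for c,m in masks.items())
               ~~~^^^^^^^^^^^^^^^^^^^^^^^^^^^^^^^^^^^^^^^^^^^^^^^^^^^^^^^^^^^^^^^^^^^^^^^^^^^^
  File "h.py", line 27, in <genexpr>
    f=lambda p:sum(np.abs(sil(c,p[0],p[1],p[2]/5,z)-m).sum()/m.sum() for c,m in masks.items())
                          ~~~^^^^^^^^^^^^^^^^^^^^^^
  File "h.py", line 23, in sil
    uv=proj(c,P@Rz.T+[x,y,z]); h=cv2.convexHull(((uv+.5)*S).astype(np.float32)).astype(np.int32)
  File "h.py", line 12, in proj
    k=bot.calibration(c); M=R.from_quat(k["orientation"]).as_matrix()
ValueError: time passes only in moves, steps and waits
```

```bash
python3 - <<'E'
s=open('h.py').read()
s=s.replace("def ray(","_c={}\ndef cal(c):\n    if c not in _c: _c[c]=bot.calibration(c)\n    return _c[c]\ndef ray(").replace("k=bot.calibration(c)","k=cal(c)")
open('h.py','w').write(s)
E
python3 - <<'E'
from h import *
M={}
for c,ref in (("top",(426,243)),("scene",(388,331))):
    im=bot.camera(c)
    L=bot.outline_of("paddle",c)
    o=min(L,key=lambda o:np.hypot(o["rect"][0]+o["rect"][2]/2-ref[0],o["rect"][1]+o["rect"][3]/2-ref[1]))
    M[c]=o["pixels"].astype(float); print(c,o["rect"],M[c].sum())
    globals()[c]=im
x,y=atz("top",[[427,242]],.03)[0,:2]
for c in M:
  for t in(-.3,.3): print(c,fit({c:M[c]},(x,y,t)))
print(proj("scene",[.54,-.215,0]),proj("scene",[.514,.088,.062]), sil("top",x,y,.3).sum())
k=bot.calibration("wrist");o=bot.get_obs();T=R.from_quat(o["tool_rot"])
print("wristcam in tool",T.inv().apply(k["position"]-o["eef_pos"]),(T.inv()*R.from_quat(k["orientation"])).as_matrix().round(2),k["K"])
A=np.hstack([cv2.resize(top[220:280,340:460],None,fx=4,fy=4,interpolation=2)[:, :400],cv2.resize((M["top"]*255).astype(np.uint8)[220:280,360:460],None,fx=4,fy=4)[:,:,None].repeat(3,2)])
cv2.imwrite("pics/a.png",A)
E
```

```text
top [413.2, 227.3, 21.6, 38.1] 385.0
scene [371.7, 307.7, 26.7, 47.1] 558.0
top (np.float64(0.5435070085789808), np.float64(-0.21472994767790038), np.float64(-0.19509505865105478), np.float64(0.6344792462439521))
top (np.float64(0.5451653841850505), np.float64(-0.2147630682815986), np.float64(0.3946615239542792), np.float64(0.15641456582633054))
scene (np.float64(0.5455180270291895), np.float64(-0.21423932186859562), np.float64(0.4121656260756648), np.float64(0.1547262632651627))
scene (np.float64(0.5455416864537745), np.float64(-0.21435265849131888), np.float64(0.41232176845861535), np.float64(0.15492304448661187))
[[386.80292104 335.19514002]] [[292.31970663 242.25788519]] 442.678431372549
wristcam in tool [ 0.07551415 -0.00056799 -0.13523878] [[ 0.   -0.96 -0.29]
 [ 1.    0.   -0.  ]
 [ 0.   -0.29  0.96]] [[349.25609147   0.         319.00692605]
 [  0.         349.25609147 241.35140788]
 [  0.           0.           1.        ]]
```

View pics/a.png

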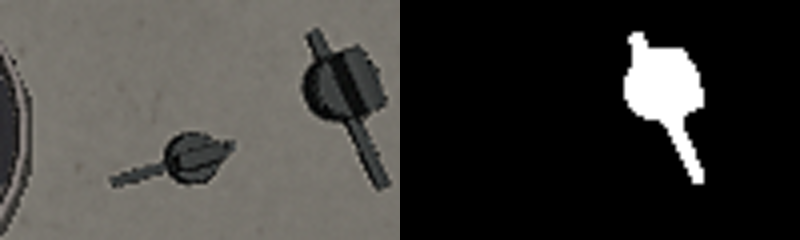

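>>> move_arm --pt "1 -29.5 -15 4 0 0 0" --pt "1 -29.5 -15 4 0 0 0" --pt "1 -29.5 -15 4 0 0 0" --pt "1 -29.5 -15 4 0 0 0" --pt "1 -29.5 -15 4 0 0 0" --pt "1 -29.5 -15 4 0 0 0" --pt "1 -29.5 -15 4 0 0 0" --pt "1 -29.5 -15 4 0 0 0" --pt "1 -29.5 -15 4 0 0 0" --pt "1 -29.5 -15 4 0 0 0"

```text
clock: 1.93
eef_pos: [0.4064, 0.2111, 0.1993]
tool_rot: [0.193, 0.981, 0.0, 0.0]
ft_force: [0.2, 0.3, -0.2]
grip_width: 0.0856
grasp_force: 0.0
```

>>> move_arm --pt "1 -29.5 -15 6 0 0 0" --pt "1 -29.5 -15 6 0 0 0" --pt "1 -29.5 -15 6 0 0 0" --pt "1 -29.5 -15 6 0 0 0" --pt "1 -29.5 -15 6 0 0 0" --pt "1 0 0 0 0 0 0" --pt "1 0 0 0 0 0 0"

```text
clock: 2.52
eef_pos: [0.5141, 0.0858, 0.1686]
tool_rot: [0.194, 0.981, -0.0, -0.001]
ft_force: [-0.1, 0.6, 0.6]
grip_width: 0.0856
grasp_force: 0.0
```

```bash
python3 - <<'E'
from h import *
o=bot.get_obs(); print(o["eef_pos"],o["joint_pos"],R.from_quat(o["tool_rot"]).as_matrix()[:,0],o["ft_force"])
im=bot.camera("wrist"); np.save("w.npy",im)
p=proj("wrist",[.514,.088,.064])[0]; print(p)
for q in bot.outline_of("shoulder","wrist")[:2]+bot.outline_of("pan","wrist")[:1]: print(q["rect"],q["conf"])
u,v=p.astype(int); u=min(max(u,75),565); v=min(max(v,75),405)
cv2.imwrite("pics/w1.png",np.hstack([cv2.resize(im,(400,300)),cv2.resize(im[v-75:v+75,u-50:u+50],(400,600),interpolation=2)[:300*2]][1:]+[cv2.copyMakeBorder(cv2.resize(im,(400,300)),0,300,0,0,0)]))
E
```

```text
[0.51411029 0.08578517 0.16855106] [ 1.65225458e-01  3.24407304e-01 -6.94640805e-02  1.17823576e+00
  1.98775592e-04  5.56443357e-01] [-0.92444449  0.38131471  0.00121805] [-0.12025911  0.57124418  0.55417592]
[321.84726005 244.18582385]
[188.9, 91.7, 275.9, 270.0] 0.67
[186.1, 94.0, 283.9, 265.5] 0.9
```

View pics/w1.png

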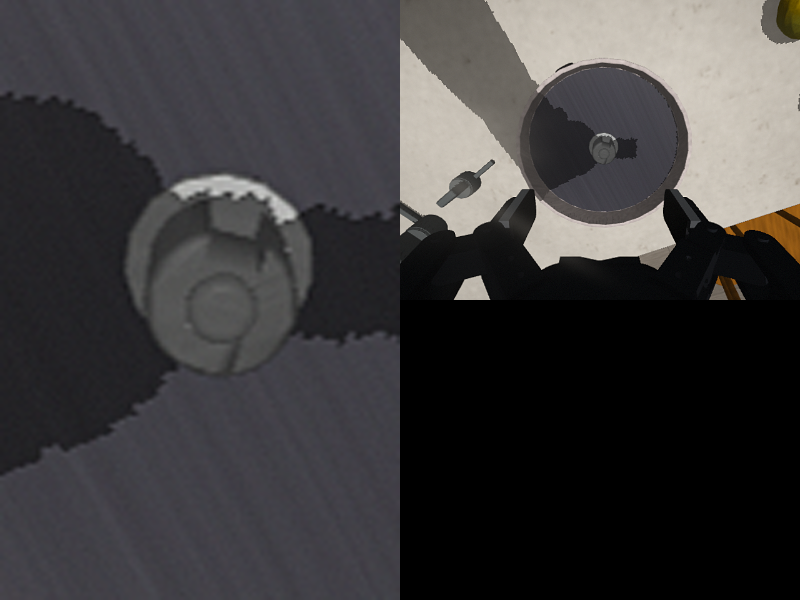

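The spindle is clear, with the pilot centre at about (326,246). The keyway's inner edge runs from about (323.5,227) to (335.5,229.5), pointing up the image. I'll convert that to world coordinates.

```bash
python3 - <<'E'
from h import *
f=lambda u,v,z: atz("wrist",[[271+u/4-.375,169+v/4-.375]],z)[0,:2]
c=f(221,308,.068); print("axis",c)
a,b=f(210,232,.064),f(260,243,.064)
for n,p in(("a",a),("b",b)): print(n,(p-c)*1e3,np.linalg.norm(a-b)*1e3)
m=(a+b)/2-c; n=np.array([-(b-a)[1],(b-a)[0]]); 
print("key dir mid",np.degrees(np.arctan2(m[1],m[0])), "normal",np.degrees(np.arctan2(n[1],n[0])), np.linalg.norm(m)*1e3)
# shoulder ellipse edges: left/right/bottom extremes
print(f(148,310,.064),f(296,310,.064),f(225,376,.064))
o=bot.get_obs(); T=R.from_quat(o["tool_rot"])
print("to grasp, tool frame mm",T.inv().apply(np.array([.5453,-.2145,o["eef_pos"][2]])-o["eef_pos"])*1e3)
# image overlay check of keyway at various angles
im=np.load("w.npy")
g=cv2.resize(im[205:275,290:370],None,fx=7,fy=7,interpolation=2)
for d,col in((0,(0,255,0)),):
    t=np.arctan2(m[1],m[0]); Rz=R.from_euler('z',t).as_matrix()
    P=np.array([[.013,-.00525,.064],[.007,-.00525,.064],[.007,.00525,.064],[.013,.00525,.064]])@Rz.T+[c[0],c[1],0]
    cv2.polylines(g,[((proj("wrist",P)-[290,205]+.5)*7).astype(int)],False,col,1)
cv2.imwrite("pics/k.png",g)
E
```

```text
axis [0.51473457 0.09175718]
a [-12.69555011   3.05638604] 9.147154373828227
b [-7.45716459 10.55503593] 9.147154373828227
key dir mid 145.96436461198502 normal 145.0627297397692 12.159386475238913
[0.51132073 0.07897792] [0.52141383 0.10377498] [0.52838537 0.08715976]
to grasp, tool frame mm [-1.43913211e+02 -2.67840727e+02 -7.40934694e-02]
```

View pics/k.png

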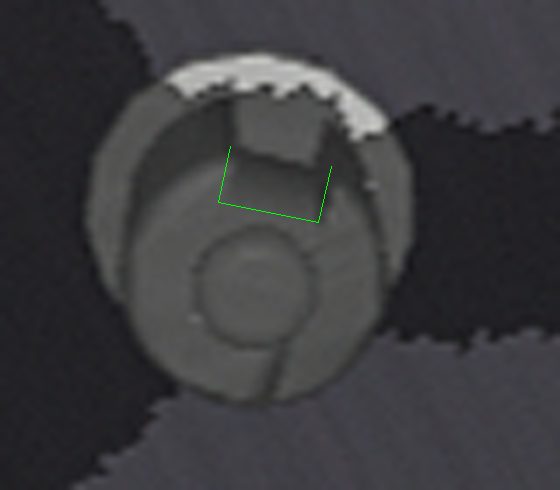

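The overlay matches the notch, so the keyway points to about 146° in the world (34° off -x). I'll rotate to the grasp heading and look at the spindle again to cancel the camera bias.

>>> move_arm --pt "1 0 0 0 0 0 -6.4" --pt "1 0 0 0 0 0 -6.4" --pt "1 0 0 0 0 0 -6.4" --pt "1 0 0 0 0 0 -6.4" --pt "1 0 0 0 0 0 -6.4" --pt "1 0 0 0 0 0 -6.4" --pt "1 0 0 0 0 0 -6.6" --pt "1 0 0 0 0 0 0" --pt "1 0 0 0 0 0 0"

```text
clock: 3.42
eef_pos: [0.5132, 0.0883, 0.1698]
tool_rot: [-0.197, 0.98, 0.0, 0.0]
ft_force: [-0.4, -0.6, -0.3]
grip_width: 0.0855
grasp_force: 0.0
```

```bash
python3 - <<'E'
from h import *
o=bot.get_obs(); T=R.from_quat(o["tool_rot"]); x=T.as_matrix()[:,0]; print(o["eef_pos"],np.degrees(np.arctan2(x[1],x[0])))
im=bot.camera("wrist"); np.save("w2.npy",im); c=(.5147,.0918)
uv=proj("wrist",[*c,.068])[0]; u0,v0=(uv-40).astype(int)
g=cv2.resize(im[v0:v0+80,u0:u0+80],None,fx=7,fy=7,interpolation=2); g=cv2.convertScaleAbs(g,alpha=1.6)
a=np.linspace(0,2*np.pi,60)
for r,z,col in((.0065,.068,(0,255,0)),(.014,.064,(0,255,255)),(.019,.038,(255,0,255))):
    P=np.c_[c[0]+r*np.cos(a),c[1]+r*np.sin(a),0*a+z]; cv2.polylines(g,[((proj("wrist",P)-[u0,v0]+.5)*7).astype(int)],True,col,1)
t=np.radians(146);Rz=R.from_euler('z',t).as_matrix()
P=np.array([[.013,-.00525,.064],[.007,-.00525,.064],[.007,.00525,.064],[.013,.00525,.064]])@Rz.T+[c[0],c[1],0]
cv2.polylines(g,[((proj("wrist",P)-[u0,v0]+.5)*7).astype(int)],False,(0,255,0),1)
cv2.imwrite("pics/k2.png",g); print(u0,v0)
print("to grasp",T.inv().apply(np.array([.5453,-.2145,o["eef_pos"][2]])-o["eef_pos"])*1e3)
E
```

```text
[0.51319054 0.08830066 0.16976768] -157.27456609265596
282 209
to grasp [ 8.73598850e+01 -2.91697627e+02 -3.07456514e-02]
```

View pics/k2.png

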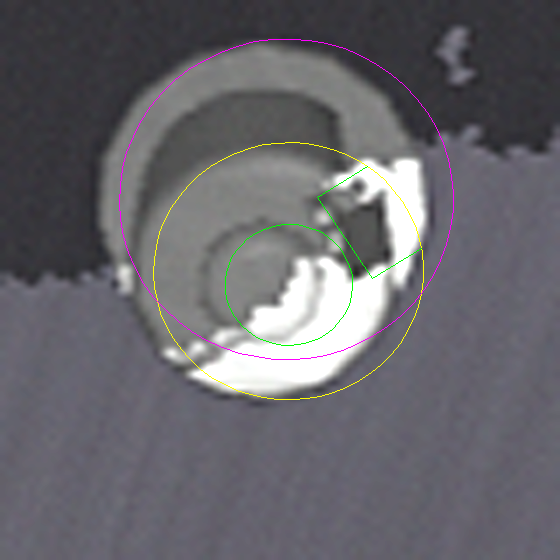

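The second view shows the spindle about 3.3 px left of the prediction (pilot centre at crop (265,280)), so the wrist camera has a tool-fixed bias. I'll solve for that bias and the pan axis together.

```bash
python3 - <<'E'
from h import *
m2=atz("wrist",[[282+265/7-.43,209+280/7-.43]],.068)[0,:2]; m1=np.array([.51473,.09176])
t1,t2=np.arctan2(.38131,-.92444),np.radians(-157.27)
B=lambda t:np.array([[np.cos(t),np.sin(t)],[np.sin(t),-np.cos(t)]]) # cols tool x,y
A=np.block([[np.eye(2),B(t1)],[np.eye(2),B(t2)]]); s=np.linalg.solve(A,np.r_[m1,m2]); print(m2,"c",s[:2],"b(tool)",s[2:]*1e3)
# keyway in view2: notch floor inner/edges
f=lambda u,v:atz("wrist",[[282+u/7-.43,209+v/7-.43]],.064)[0,:2]-m2
for p in((330,200),(355,275)): d=f(*p); print(d*1e3,np.degrees(np.arctan2(d[1],d[0])))
E
```

```text
[0.51514257 0.08937991] c [0.51779906 0.09106619] b(tool) [ 3.1017398 -0.5288775]
[-9.33886467  3.32230429] 160.41696695092128
[-2.8962527   8.90199134] 108.02223820678444
```

>>> move_arm --pt "1 8.8 -29.2 0 0 0 0" --pt "1 8.8 -29.2 0 0 0 0" --pt "1 8.8 -29.2 0 0 0 0" --pt "1 8.8 -29.2 0 0 0 0" --pt "1 8.8 -29.2 0 0 0 0" --pt "1 8.8 -29.2 0 0 0 0" --pt "1 8.8 -29.2 0 0 0 0" --pt "1 8.8 -29.2 0 0 0 0" --pt "1 8.8 -29.2 0 0 0 0" --pt "1 8.2 -29 0 0 0 0"

```text
clock: 4.3
eef_pos: [0.546, -0.2168, 0.1695]
tool_rot: [-0.197, 0.98, -0.0, 0.0]
ft_force: [-0.4, 0.2, -0.1]
grip_width: 0.0854
grasp_force: 0.0
```

>>> move_arm --pt "1 0 0 0 0 0 0" --pt "1 0 0 0 0 0 0" --pt "1 0 0 0 0 0 0"

```text
clock: 4.55
eef_pos: [0.5458, -0.215, 0.1691]
tool_rot: [-0.197, 0.98, 0.0, -0.0]
ft_force: [-0.3, 0.2, -0.4]
grip_width: 0.0852
grasp_force: 0.0
```

```bash
python3 - <<'E'
from h import *
o=bot.get_obs(); T=R.from_quat(o["tool_rot"]); x=T.as_matrix()[:,0]; print(o["eef_pos"],np.degrees(np.arctan2(x[1],x[0])))
im=bot.camera("wrist"); np.save("w3.npy",im); 
p=bot.outline_of("paddle","wrist")
for q in p: print(q["rect"],q["conf"],q["pixels"].sum())
q=max(p,key=lambda q:q["pixels"].sum()); print(fit({"wrist":q["pixels"].astype(float)},(.5453,-.2145,.4)))
E
```

```text
[ 0.54575018 -0.21502968  0.169128  ] -157.27999428631128
[407.6, 197.6, 94.3, 42.6] 0.72 2191
[296.4, 139.9, 49.6, 132.7] 0.7 3325
(np.float64(0.5444117953593965), np.float64(-0.21444706747472259), np.float64(0.40336602931621224), np.float64(0.08694441987321244))
```

The wrist fit agrees with the top and scene fits (0.544, -0.214, 23°), and the tool heading matches. I'll descend.

>>> move_arm --pt "1 0 1 16 0 0 0" --pt "1 0 0 16 0 0 0" --pt "1 0 0 16 0 0 0" --pt "1 0 0 16 0 0 0" --pt "1 0 0 16 0 0 0" --pt "1 0 0 14 0 0 0" --pt "1 0 0 10 0 0 0" --pt "1 0 0 8 0 0 0" --pt "1 0 0 4 0 0 0" --pt "1 0 0 0 0 0 0"

```text
clock: 5.48
eef_pos: [0.5453, -0.214, 0.0526]
tool_rot: [-0.198, 0.98, 0.0, -0.001]
ft_force: [0.2, -0.6, 1.1]
grip_width: 0.0856
grasp_force: 0.0
```

>>> move_arm --pt "0.5 0 0 0 0 0 0" --pt "0.25 0 0 0 0 0 0" --pt "0.18 0 0 0 0 0 0" --pt "0.1 0 0 0 0 0 0" --pt "0 0 0 0 0 0 0" --pt "0 0 0 0 0 0 0" --pt "0 0 0 0 0 0 0" --pt "0 0 0 0 0 0 0"

```text
clock: 6.15
eef_pos: [0.546, -0.2149, 0.0538]
tool_rot: [-0.197, 0.98, -0.0, 0.0]
ft_force: [-0.1, 0.4, 2.6]
grip_width: 0.013
grasp_force: 59.0
```

>>> move_arm --pt "0 0 0 -5 0 0 0" --pt "0 0 0 -12 0 0 0" --pt "0 0 0 -14 0 0 0" --pt "0 0 0 -14 0 0 0" --pt "0 0 0 -14 0 0 0" --pt "0 0 0 -14 0 0 0" --pt "0 0 0 -14 0 0 0" --pt "0 0 0 -9 0 0 0" --pt "0 0 0 0 0 0 0" --pt "0 0 0 0 0 0 0"

```text
clock: 6.98
eef_pos: [0.5457, -0.2147, 0.1493]
tool_rot: [-0.197, 0.98, -0.0, 0.0]
ft_force: [-0.0, -0.6, -2.8]
grip_width: 0.0131
grasp_force: 58.5
```

```bash
python3 - <<'E'
from h import *
o=bot.get_obs(); T=R.from_quat(o["tool_rot"]); x=T.as_matrix()[:,0]; print(o["eef_pos"],o["ft_force"],o["grip_width"],o["grasp_force"])
h=np.arctan2(x[1],x[0]); print(np.degrees(h))
g=np.array([.5456,-.2148]); d=np.array([.5444,-.2144])-g; ex=d@x[:2]; print("ex_m",ex*1e3)
z0=o["eef_pos"][2]-.0535
im=bot.camera("wrist"); cv2.imwrite("pics/w4.png",im)
for t in np.radians([146]):
    c=np.array([.5178,.0911]); tgt=c+(.0031-ex)*np.array([np.cos(t),np.sin(t)]); print("tgt",tgt)
    print("tool delta mm",T.inv().apply(np.r_[tgt,o["eef_pos"][2]]-o["eef_pos"])*1e3,"turn",np.degrees(t-h)%360)
E
```

```text
[ 0.54569256 -0.21473756  0.14934508] [-2.73784451e-03 -6.10485959e-01 -2.77834315e+00] 0.013097489567505567 58.47829878330231
-157.22007918970777
ex_m 0.9515216484016658
tgt [0.51601883 0.09230141]
tool delta mm [-9.15240361e+01  2.94579042e+02 -6.20347384e-02] turn 303.22007918970775
```

View pics/w4.png

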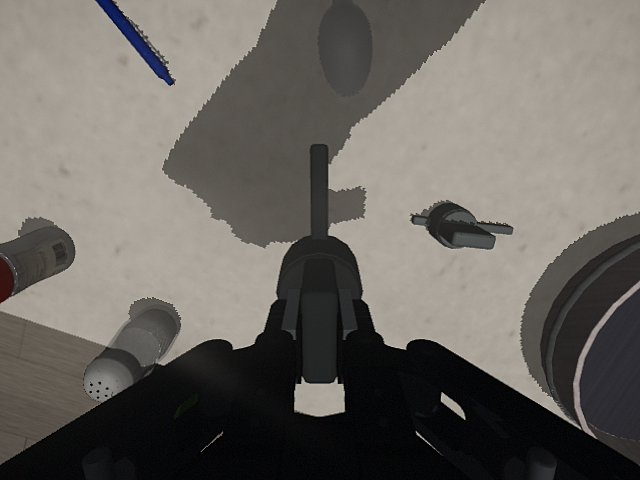

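The paddle is held upright, with its arm pointing straight up the image and the fin between the pads at about (320,340). I'll carry it to the pan, then turn it +57° about tool z.

>>> move_arm --pt "0 -5 15 0 0 0 0" --pt "0 -9.5 30 0 0 0 0" --pt "0 -9.5 30 0 0 0 0" --pt "0 -9.5 30 0 0 0 0" --pt "0 -9.5 30 0 0 0 0" --pt "0 -9.5 30 0 0 0 0" --pt "0 -9.5 30 0 0 0 0" --pt "0 -9.5 30 0 0 0 0" --pt "0 -9.5 30 0 0 0 0" --pt "0 -9.5 30 0 0 0 0"

```text
clock: 7.87
eef_pos: [0.5171, 0.0851, 0.1482]
tool_rot: [-0.198, 0.98, 0.0, -0.001]
ft_force: [0.7, 0.1, -1.0]
grip_width: 0.0127
grasp_force: 58.7
```

>>> move_arm --pt "0 -1 9.6 0 0 0 5.7" --pt "0 0 0 0 0 0 5.7" --pt "0 0 0 0 0 0 5.7" --pt "0 0 0 0 0 0 5.7" --pt "0 0 0 0 0 0 5.7" --pt "0 0 0 0 0 0 5.7" --pt "0 0 0 0 0 0 5.7" --pt "0 0 0 0 0 0 5.7" --pt "0 0 0 0 0 0 5.7" --pt "0 0 0 0 0 0 5.7"

```text
clock: 8.7
eef_pos: [0.5146, 0.0928, 0.1481]
tool_rot: [0.296, 0.955, -0.0, -0.001]
ft_force: [-0.4, 0.8, -1.9]
grip_width: 0.013
grasp_force: 58.9
```

>>> move_arm --pt "0 0 0 0 0 0 0" --pt "0 0 0 0 0 0 0" --pt "0 0 0 0 0 0 0" --pt "0 0 0 0 0 0 0"

```text
clock: 9.03
eef_pos: [0.5156, 0.0925, 0.149]
tool_rot: [0.293, 0.956, -0.0, -0.0]
ft_force: [1.0, -0.1, -0.7]
grip_width: 0.013
grasp_force: 58.9
```

```bash
cat > d.py <<'E'
from h import *
import sys
o=bot.get_obs(); T=R.from_quat(o["tool_rot"]); M=T.as_matrix(); x=M[:,0]
print(o["clock"],o["eef_pos"],"F",o["ft_force"],"M",o["ft_torque"],"h",np.degrees(np.arctan2(x[1],x[0])),"tilt",np.degrees(np.arccos(-M[2,2])),o["grip_width"])
print("Ftool",T.inv().apply(o["ft_force"]))
t=np.array([.5160,.0923]); print("delta",T.inv().apply(np.r_[t,o["eef_pos"][2]]-o["eef_pos"])*1e3)
E
python3 d.py; python3 - <<'E'
from h import *
im=bot.camera("wrist"); A=cv2.convertScaleAbs(im[100:340,200:440],alpha=2)
bot.camera("top")
for q in ["paddle","pan"]:
  for o in bot.outline_of(q,"top"): print(q,o["rect"],o["conf"])
t=bot.camera("scene"); B=cv2.convertScaleAbs(t[190:290,240:340],alpha=1.6)
cv2.imwrite("pics/w5.png",np.hstack([cv2.resize(A,(400,400)),cv2.resize(B,(400,400),interpolation=2)]))
E
```

```text
9.0333 [0.51560407 0.09248624 0.14897339] F [ 0.95451448 -0.08934452 -0.74447792] M [-0.03494544  0.0394109  -0.01504251] h 145.87102540105593 tilt 0.039677531487892215 0.012963005958360802
Ftool [-0.84065629  0.46190025  0.74382315]
delta [-4.32229681e-01  6.79751638e-02 -2.63855920e-04]
paddle [369.7, 256.2, 25.9, 9.2] 0.63
pan [330.6, 221.2, 15.4, 52.4] 0.9
```

View pics/w5.png

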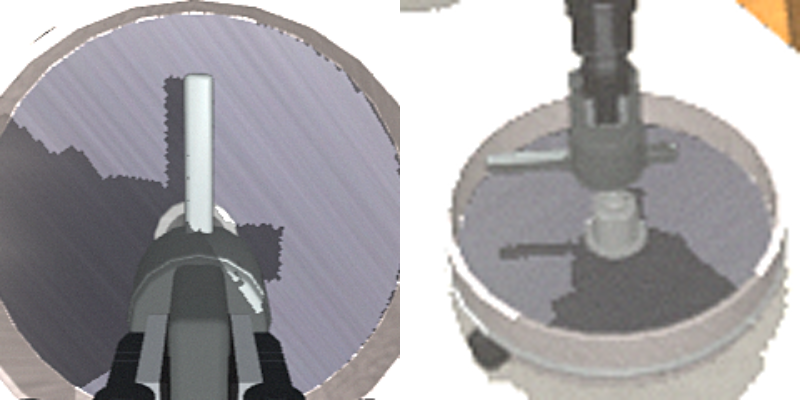

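```bash
python3 - <<'E'
from h import *
for c in((.5178,.0911),(.5148,.0905),(.5145,.088)): print(c,proj("scene",[[*c,.064],[*c,.0975],[*c,.038]]))
print(proj("scene",[[.5188,.0911,.064],[.5178,.0921,.064]]))
E
```

```text
(0.5178, 0.0911) [[292.77284095 240.1771669 ]
 [292.33884367 230.43238798]
 [293.10034681 247.49867541]]
(0.5148, 0.0905) [[291.916974   240.91751777]
 [291.46638795 231.17498784]
 [292.25696736 248.23695991]]
(0.5145, 0.088) [[292.46239135 241.58829879]
 [292.02131762 231.84780377]
 [292.79519729 248.9058643 ]]
[[293.10939253 239.97946585]
 [292.51450069 239.93357784]]
```

>>> move_arm --pt "0 0 0 6 0 0 0" --pt "0 0 0 7 0 0 0" --pt "0 0 0 7 0 0 0" --pt "0 0 0 3 0 0 0" --pt "0 0 0 0 0 0 0" --pt "0 0 0 0 0 0 0"

```text
clock: 9.78
eef_pos: [0.5156, 0.0923, 0.1257]
tool_rot: [0.294, 0.956, -0.0, -0.001]
ft_force: [-1.3, 0.4, -1.1]
grip_width: 0.0131
grasp_force: 58.9
```

```bash
python3 d.py; python3 - <<'E'
from h import *
t=bot.camera("scene"); B=cv2.convertScaleAbs(t[205:265,255:335],alpha=2)
g=cv2.resize(B,None,fx=7,fy=7,interpolation=2)
a=np.linspace(0,2*np.pi,60); o=bot.get_obs(); zu=o["eef_pos"][2]-.0535
for r,z,col,c in((.019,.038,(255,0,255),(.5178,.0911)),(.014,.064,(0,255,0),(.5178,.0911)),(.022,zu,(0,255,255),(.5178,.0911))):
    P=np.c_[c[0]+r*np.cos(a),c[1]+r*np.sin(a),0*a+z]; cv2.polylines(g,[((proj("scene",P)-[255,205]+.5)*7).astype(int)],True,col,1)
cv2.imwrite("pics/s6.png",g)
E
```

```text
9.7833 [0.5155742  0.09226192 0.12572321] F [-1.25586063  0.35901118 -1.12299714] M [ 0.04065788 -0.02064973  0.01236802] h 145.78281426816147 tilt 0.0717137855793541 0.013126827254350626
Ftool [ 1.23939987 -0.40832003  1.12443775]
delta [-0.33068755  0.27092753 -0.00053099]
```

View pics/s6.png

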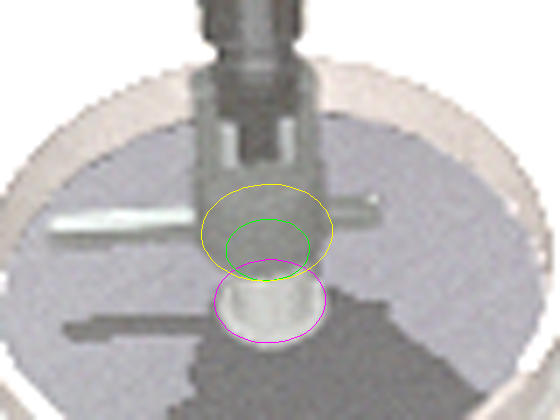

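The hub (about 192–325) sits slightly left of its predicted outline (202–332), while the flange matches its own. I'll measure that offset to sub-pixel accuracy.

```bash
python3 - <<'E'
from h import *
im=np.mean([bot.camera("scene").astype(float).mean(2) for _ in range(4)],0)
for v in (228,229,230,231,232,233,236,244,246,248,250,252): print(v,im[v,276:312].astype(int))
a=np.linspace(0,2*np.pi,720); c=(.5178,.0911)
for r,z in((.022,.072),(.022,.09),(.019,.038),(.014,.05)):
    P=np.c_[c[0]+r*np.cos(a),c[1]+r*np.sin(a),0*a+z]; uv=proj("scene",P); print(r,z,uv[:,0].min(),uv[:,0].max(),uv[:,1].min(),uv[:,1].max())
E
```

```text
228 [93 91 91 91 92 93 84 69 72 72 71 77 85 78 73 74 74 78 80 78 71 72 73 72
 68 77 90 90 89 88 89 90 89 90 90 89]
229 [92 92 93 92 90 90 83 69 75 75 73 72 74 73 73 72 72 70 70 70 71 72 73 74
 68 76 90 89 89 89 91 88 91 90 91 89]
230 [93 92 91 90 89 90 83 67 74 74 76 74 74 74 76 75 75 74 74 75 74 74 74 70
 68 74 89 89 89 90 88 90 91 89 90 91]
231 [90 91 90 90 90 90 83 68 75 76 73 76 75 74 74 74 74 72 72 74 74 74 74 69
 66 74 90 88 89 89 90 90 90 89 89 91]
232 [91 89 91 92 91 90 82 64 73 75 76 75 74 73 74 75 73 74 74 75 77 74 72 66
 63 68 79 74 75 76 81 98 98 84 91 90]
233 [ 92  91  90  93  94  95  88  64  69  73  76  76  76  79  80  80  78  80
  76  75  75  73  71  66  63  67  72  73  72  72  70  90 109  89  89  89]
236 [117 117 115 114 112 104  82  69  68  71  71  72  72  72  72  72  72  71
  72  71  70  69  67  67  62  66  71  71  71  72  71  71  73  80  92  91]
244 [ 91  90  92  92  92  91  88  91  91  91  92  92  88  89  91  92  90  90
  97 111 113  95  87  76  76  93  90  90  89  90  90  91  92  91  90  90]
246 [ 92  91  90  90  90  90  92  91  93  83  77 102  89  94  99 102 102
[... 172 characters left out ...]
  89  95 106  89  61  62  62  61  60  61  61  58  71  93]
250 [ 63  62  63  63  62  63  62  63  63  65  85 105 100  92  97 101 102 100
 100 101  97  93  95 103  98  77  61  61  62  64  62  62  61  62  72  92]
252 [ 69  68  68  67  67  67  68  66  63  63  65  79  98 104 107 104 103 103
 103 105 103 103 102  91  64  61  62  63  62  62  63  63  63  64  62  62]
0.022 0.072 283.29067849074966 302.0471424215162 231.04711929149246 244.86773544298458
0.022 0.09 282.9641479387971 301.90709019113507 225.8000697734977 239.64277702190114
0.019 0.038 285.1482642341449 301.0503281478112 241.6061721461601 253.49982995538852
0.014 0.05 287.0528332959431 298.8463455441281 239.7874409696169 248.56246083944157
```

>>> move_arm --pt "0 -0.7 0 2 0 0 0" --pt "0 0 0 2 0 0 0" --pt "0 0 0 2 0 0 0" --pt "0 0 0 1 0 0 0" --pt "0 0 0 1 0 0 0" --pt "0 0 0 0 0 0 0" --pt "0 0 0 0 0 0 0"

```text
clock: 10.62
eef_pos: [0.5164, 0.0919, 0.1182]
tool_rot: [0.294, 0.956, -0.0, -0.0]
ft_force: [-0.2, -0.3, -2.7]
grip_width: 0.013
grasp_force: 58.9
```

```bash
python3 d.py
```

```text
10.6167 [0.51644735 0.09194764 0.11818648] F [-0.17564765 -0.30456545 -2.66040764] M [-0.00112521  0.01834408 -0.0281723 ] h 145.78224838896543 tilt 0.015248544506058738 0.013047978466862137
Ftool [-0.02655064 -0.35014633  2.66046493]
delta [5.68066077e-01 3.98076105e-02 1.05127465e-04]
```

>>> move_arm --pt "0 0 0 0.7 0 0 0" --pt "0 0 0 0.7 0 0 0" --pt "0 0 0 0.7 0 0 0" --pt "0 0 0 0.7 0 0 0" --pt "0 0 0 0 0 0 0"

```text
clock: 11.03
eef_pos: [0.5169, 0.0916, 0.1156]
tool_rot: [0.294, 0.956, -0.0, 0.001]
ft_force: [1.1, -1.0, -2.3]
grip_width: 0.0129
grasp_force: 58.8
```

>>> move_arm --pt "0 0 0 1 0 0 0" --pt "0 0 0 1 0 0 0" --pt "0 0 0 1 0 0 0" --pt "0 0 0 0 0 0 0"

```text
clock: 11.37
eef_pos: [0.5168, 0.0915, 0.1124]
tool_rot: [0.294, 0.956, -0.0, 0.0]
ft_force: [0.8, -3.4, -0.1]
grip_width: 0.0135
grasp_force: 59.1
```

```bash
python3 d.py
```

```text
11.3667 [0.51684337 0.09148547 0.11243777] F [ 0.76610428 -3.36175498 -0.11244837] M [-0.816335  -0.3281052 -0.0288285] h 145.76063744905733 tilt 0.06988239802219334 0.01347196468700042
Ftool [-2.52470172 -2.34804037  0.11638143]
delta [ 1.15550271  0.19884878 -0.00139654]
```

The bore is on the shaft. I'll comply sideways with the small side force and keep lowering.

>>> move_arm --pt "0 -0.5 -0.5 0 0 0 0" --pt "0 0 0 1 0 0 0" --pt "0 0 0 1 0 0 0" --pt "0 0 0 0 0 0 0"

```text
clock: 11.7
eef_pos: [0.5167, 0.0912, 0.1103]
tool_rot: [0.294, 0.956, -0.0, 0.0]
ft_force: [1.2, -2.8, -0.8]
grip_width: 0.0129
grasp_force: 59.0
```

```bash
python3 d.py
```

```text
11.7 [0.51669806 0.09122013 0.11031634] F [ 1.22522958 -2.78215135 -0.79580763] M [-0.59340392 -0.36144677 -0.01154828] h 145.7802966230808 tilt 0.00638328113536345 0.012916338613194384
Ftool [-2.57765582 -1.61143352  0.79613815]
delta [ 1.18450620e+00  5.00365427e-01 -1.33095065e-04]
```

>>> move_arm --pt "0 -0.6 -0.5 0 0 0 0" --pt "0 0 0 1 0 0 0" --pt "0 0 0 1 0 0 0" --pt "0 0 0 1 0 0 0" --pt "0 0 0 0 0 0 0"

```text
clock: 12.12
eef_pos: [0.5165, 0.0908, 0.1071]
tool_rot: [0.294, 0.956, 0.0, -0.0]
ft_force: [1.0, 0.0, -3.2]
grip_width: 0.0131
grasp_force: 58.8
```

```bash
python3 d.py
```

```text
12.1167 [0.51651    0.09076574 0.10709021] F [ 0.98288129  0.03965697 -3.1716593 ] M [-0.11392542 -0.08251162 -0.04152869] h 145.7968968758352 tilt 0.05479603862114293 0.01305103654574653
Ftool [-0.79362019  0.58557891  3.17085404]
delta [1.28424316e+00 9.82221692e-01 1.13784723e-03]
```

>>> move_arm --pt "0 0 0 0.8 0 0 0" --pt "0 0 0 0.8 0 0 0" --pt "0 0 0 0.8 0 0 0" --pt "0 0 0 0 0 0 0"

```text
clock: 12.45
eef_pos: [0.5165, 0.0906, 0.1048]
tool_rot: [0.294, 0.956, -0.0, -0.0]
ft_force: [-0.0, 0.4, -1.1]
grip_width: 0.0131
grasp_force: 58.9
```

```bash
python3 d.py
```

```text
12.45 [0.51652888 0.09057386 0.10478838] F [-0.02105727  0.39139392 -1.13757507] M [0.00610484 0.01025824 0.06241064] h 145.78826233100133 tilt 0.045846609435321144 0.013074959675577582
Ftool [0.23666164 0.31223664 1.13763315]
delta [1.40789463e+00 1.13009362e+00 6.03546379e-04]
```

>>> move_arm --pt "0 0 0 0.8 0 0 0" --pt "0 0 0 0.8 0 0 0" --pt "0 0 0 0 0 0 0"

```text
clock: 12.7
eef_pos: [0.5167, 0.0905, 0.1033]
tool_rot: [0.294, 0.956, -0.0, -0.0]
ft_force: [0.2, -0.2, -1.8]
grip_width: 0.0128
grasp_force: 58.9
```

```bash
python3 d.py
```

```text
12.7 [0.51672457 0.09050034 0.1033169 ] F [ 0.22034126 -0.16151499 -1.76413601] M [0.01964854 0.00577396 0.0278335 ] h 145.7820733978036 tilt 0.019105277521695378 0.012838331256790046
Ftool [-0.27352351 -0.00933349  1.76406094]
delta [1.61117790e+00 1.08069296e+00 2.58552656e-04]
```

The underside is at about 50 mm, below the 52 mm riding height, with no resistance, so the tab is in the keyway. I'll keep lowering.

>>> move_arm --pt "0 0 0 1 0 0 0" --pt "0 0 0 1 0 0 0" --pt "0 0 0 1 0 0 0" --pt "0 0 0 1 0 0 0" --pt "0 0 0 0 0 0 0"

```text
clock: 13.12
eef_pos: [0.5167, 0.0905, 0.0992]
tool_rot: [0.294, 0.956, -0.0, -0.0]
ft_force: [-0.7, 0.7, -1.8]
grip_width: 0.0133
grasp_force: 58.9
```

```bash
python3 d.py
```

```text
13.1167 [0.51666811 0.09045929 0.09920944] F [-0.72886351  0.69395441 -1.75130378] M [0.01423623 0.04557969 0.02487291] h 145.77890539396307 tilt 0.029815456070103597 0.013269061106560094
Ftool [0.99227805 0.16452499 1.75162652]
delta [1.58763900e+00 1.14629536e+00 2.05256129e-04]
```

>>> move_arm --pt "0 0 0 1 0 0 0" --pt "0 0 0 1 0 0 0" --pt "0 0 0 1 0 0 0" --pt "0 0 0 1 0 0 0" --pt "0 0 0 1 0 0 0" --pt "0 0 0 0 0 0 0"

```text
clock: 13.62
eef_pos: [0.5167, 0.0905, 0.0942]
tool_rot: [0.294, 0.956, -0.0, -0.0]
ft_force: [0.2, 0.6, -1.2]
grip_width: 0.0129
grasp_force: 58.9
```

>>> move_arm --pt "0 0 0 0.6 0 0 0" --pt "0 0 0 0.6 0 0 0" --pt "0 0 0 0.6 0 0 0" --pt "0 0 0 0 0 0 0"

```text
clock: 13.95
eef_pos: [0.5168, 0.0905, 0.0926]
tool_rot: [0.294, 0.956, -0.0, -0.0]
ft_force: [-0.4, -0.5, -2.6]
grip_width: 0.0128
grasp_force: 58.9
```

```bash
python3 d.py
```

```text
13.95 [0.51676313 0.09045207 0.09256493] F [-0.39538158 -0.4558435  -2.59624731] M [0.0177735  0.02025742 0.06580149] h 145.77933705284218 tilt 0.014939348772185243 0.01283609630165263
Ftool [ 0.07017901 -0.59873261  2.59638482]
delta [1.67025622e+00 1.09883717e+00 2.16609557e-05]
```

>>> move_arm --pt "0 0 0 0.5 0 0 0" --pt "0 0 0 0.5 0 0 0" --pt "0 0 0 0 0 0 0"

```text
clock: 14.2
eef_pos: [0.5169, 0.0905, 0.0918]
tool_rot: [0.294, 0.956, 0.0, 0.0]
ft_force: [-0.1, 1.1, -2.0]
grip_width: 0.013
grasp_force: 59.0
```

>>> move_arm --pt "0 0 0 0.4 0 0 0" --pt "0 0 0 0.4 0 0 0" --pt "0 0 0 0 0 0 0"

```text
clock: 14.45
eef_pos: [0.517, 0.0905, 0.0917]
tool_rot: [0.294, 0.956, 0.0, 0.0]
ft_force: [-1.6, 0.2, 4.7]
grip_width: 0.0131
grasp_force: 59.9
```

The paddle is resting on the flange (upward force, z matches home), so I'll release it and retreat.

>>> move_arm --pt "0.2 0 0 0 0 0 0" --pt "0.4 0 0 0 0 0 0" --pt "0.6 0 0 0 0 0 0" --pt "0.8 0 0 0 0 0 0" --pt "0.8 0 0 0 0 0 0" --pt "0.8 0 0 0 0 0 0"

```text
clock: 14.95
eef_pos: [0.5168, 0.0905, 0.0908]
tool_rot: [0.294, 0.956, -0.0, -0.0]
ft_force: [0.4, -0.4, 0.3]
grip_width: 0.0685
grasp_force: 0.0
```

>>> move_arm --pt "0.8 0 0 -5 0 0 0" --pt "0.8 0 0 -10 0 0 0" --pt "0.8 0 0 -15 0 0 0" --pt "0.8 0 0 -20 0 0 0" --pt "0.8 0 0 -20 0 0 0" --pt "0.8 0 0 -20 0 0 0" --pt "0.8 0 0 -10 0 0 0" --pt "0.8 0 0 0 0 0 0" --pt "0.8 0 0 0 0 0 0" --pt "0.8 0 0 0 0 0 0"

```text
clock: 15.78
eef_pos: [0.5162, 0.0904, 0.1899]
tool_rot: [0.294, 0.956, -0.0, -0.001]
ft_force: [0.1, -0.9, -0.8]
grip_width: 0.0683
grasp_force: 0.0
```

```bash
python3 - <<'E'
from h import *
im=bot.camera("wrist"); t=bot.camera("scene"); bot.outline_of("paddle","scene")
L=bot.outline_of("paddle","scene"); q=max(L,key=lambda q:-abs(q["rect"][0]+q["rect"][2]/2-292))
print(q["rect"])
for z in(.038,.045,.052): print(z,fit({"scene":q["pixels"].astype(float)},(.5165,.0905,np.radians(-34)),z))
cv2.imwrite("pics/f.png",np.hstack([cv2.resize(im,(400,300)),cv2.resize(t[190:290,230:363],(400,300))]))
E
```

```text
[264.0, 227.2, 45.7, 25.2]
0.038 (np.float64(0.5182825268575175), np.float64(0.08937104348823482), np.float64(-0.6275832100767456), np.float64(0.1870912277221175))
0.045 (np.float64(0.5150889491814321), np.float64(0.08504998760029711), np.float64(-0.6022536644516313), np.float64(0.20170617994246604))
0.052 (np.float64(0.5112732737415697), np.float64(0.0799339989445664), np.float64(-0.6215573453249441), np.float64(0.21820586582018978))
```

View pics/f.png

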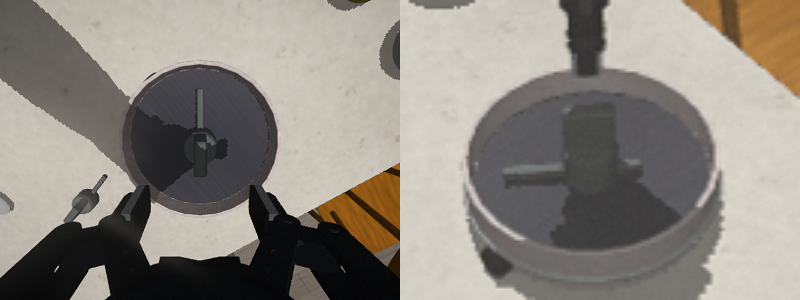

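Both views show the paddle seated low and upright at the pan's centre, and the fit is best at z = 38 mm. I'm handing the job in.

```bash
python3 -c "
from workcell import bot
print(bot.job_done())"
```

```text
the job is handed in; nothing more can be done
None
```

The paddle is on the spindle with its tab in the keyway, home on the flange, upright and released. The job was handed in at about 16 s of the 61 s; no verdict came back.

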